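# Clear the art table: pots to the crate, stamps to the tray, marker to the jar

## Task

Clear up the art table: stand both paint pots upright on the floor of the wooden crate, lay both printing stamps flat, knob up, in the shallow steel tray, and pull the marker straight up out of its light wooden stand and put it, cap up, into the white jar. Set everything down gently instead of dropping it, do not tip, drag or carry off the marker stand, and leave the blue mug where it is.

Things in the scene. Friction and masses are not known exactly. Their poses are not given: they have to be found in the camera images.
- pot_tall: Tall paint pot: plain upright cylinder 44 mm in diameter, 75 mm high, white plastic with a grey screw lid (top 16 mm, same width), about 120 g. Origin: centre of its underside; z up when upright. 
- pot_squat: Squat paint pot: plain upright cylinder 56 mm in diameter, 50 mm high, white plastic with a grey screw lid (top 16 mm, same width), about 140 g. Origin: centre of its underside; z up when upright. 
- stamp_round: Round printing stamp: wooden disc 62 mm in diameter, 18 mm thick (its lowest 4 mm black rubber), with an upright round knob 24 mm in diameter in its middle reaching from 18 to 50 mm above the underside; about 90 g. Origin: centre of its underside; z up when upright. 
- stamp_rect: Rectangular printing stamp: wooden block 72 (x) by 46 (y) mm, 18 mm thick (its lowest 4 mm black rubber), with an upright round knob 24 mm in diameter in its middle reaching from 18 to 50 mm above the underside; about 100 g. Origin: centre of its underside; z up when upright. 
- marker: Thick paint marker: straight cylinder 18 mm in diameter, 130 mm long, white barrel, black cap (uppermost 45 mm, same width, with a small clip), 30 g. It starts upright in the stand, its underside 8 mm above the table, so its top is at 138 mm. Origin: centre of its lower (barrel) end; z runs along it to the cap.
- stand: Light (80 g) free-standing wooden marker stand: foot disc 68 mm in diameter, 6 mm thick, with an upright tube 29 mm in outer and 22 mm in inner diameter, whose rim is 62 mm and inner floor 8 mm above the underside (marker sits 54 mm deep with 2 mm play all round). Not fastened, tips easily. Origin: centre of its underside; z up when upright. 
- crate: Open wooden crate for the pots: 116 (x) by 206 (y) mm outside, 30 mm high, walls 8 mm, floor 8 mm thick, so 100 by 190 mm inside and 22 mm deep. Fastened to the table. Origin: centre of its underside; z up when upright. Long side along its y.
- tray: Shallow plain steel tray for the stamps: 124 (x) by 206 (y) mm outside, 14 mm high, walls 4 mm, floor 4 mm thick, so 116 by 198 mm inside and 10 mm deep. Fastened to the table. Origin: centre of its underside; z up when upright. Long side along its y.
- jar: Open round white ceramic jar for the marker, with specks of dried paint: 59 mm outside and 51 mm inside diameter, rim at 72 mm, inner floor at 6 mm above the underside. Fastened to the table; the marker may lean on its rim. Origin: centre of its underside; z up when upright. 
- mug: Blue ceramic mug with a handle, 74 mm in diameter, 85 mm high, standing loose beyond the work. Not to be moved. Origin: centre of its underside; z up when upright. 
There are look-alikes about, which are no part of the job. Of the things that look like the crate, take the one that is nearest to the robot's base at the start.

How it is judged (in metres and radians):
At the end, for the whole second after the job is handed in: Pots upright on the crate's floor and stamps flat on the tray's floor (0.1 rad); marker's barrel end within 25 mm of the jar's axis, under 20 mm above its underside, leaning under 0.7 rad; stand upright within 40 mm and mug within 30 mm of their starts; all released, at rest (x of pot_tall in the frame of crate between -0.05 and 0.05 m and y of pot_tall in the frame of crate between -0.095 and 0.095 m and z of each of pot_tall, pot_squat in the frame of crate below 0.013 m and angle between each of pot_tall, pot_squat, stamp_round, stamp_rect, stand's own z axis and vertical below 0.1 rad and x of pot_squat in the frame of crate between -0.05 and 0.05 m and y of pot_squat in the frame of crate between -0.095 and 0.095 m and x of stamp_round in the frame of tray between -0.058 and 0.058 m and y of stamp_round in the frame of tray between -0.099 and 0.099 m and z of each of stamp_round, stamp_rect in the frame of tray below 0.013 m and x of stamp_rect in the frame of tray between -0.058 and 0.058 m and y of stamp_rect in the frame of tray between -0.099 and 0.099 m and horizontal distance between marker and jar below 0.025 m and z of marker in the frame of jar below 0.02 m and angle between marker's own z axis and vertical below 0.7 rad and distance of stand from where it was at the start of the episode below 0.04 m and distance of mug from where it was at the start of the episode below 0.03 m and linear speed of each of pot_tall, pot_squat, stamp_round, stamp_rect, marker, stand below 0.03 m/s); the robot touches nothing.
It fails at once if the marker stand tips (more than about 14 degrees) (angle between stand's own z axis and vertical above 0.25 rad).
It fails at once if the marker stand is dragged or lifted more than 40 mm from its place (distance of stand from where it was at the start of the episode above 0.04 m).
It fails at once if the blue mug is pushed more than 30 mm (distance of mug from where it was at the start of the episode above 0.03 m).
It fails at once if a pot, stamp or the marker is dropped (falls freely faster than 0.9 m/s, about 40 mm) ((linear speed of pot_tall above 0.9 m/s and contact force between pot_tall and the fingers below 0.1 N) or (linear speed of pot_squat above 0.9 m/s and contact force between pot_squat and the fingers below 0.1 N) or (linear speed of stamp_round above 0.9 m/s and contact force between stamp_round and the fingers below 0.1 N) or (linear speed of stamp_rect above 0.9 m/s and contact force between stamp_rect and the fingers below 0.1 N) or (linear speed of marker above 0.9 m/s and contact force between marker and the fingers below 0.1 N)).
It also fails if it takes over 144 s, if anything falls off the work surface, if the arm or the gripper's body presses on something with over 40 N, if the wrist force passes 120 N, or if a joint passes its speed limit or range.

## Robot

A 7-joint arm with a two-finger parallel gripper is mounted at the origin on the work surface. World frame = base frame: x ahead of the robot, y to its left, z up, the work surface at z = 0. Lengths are in m, angles in degrees, forces in N, time in s.
With the tool pointing down it reaches from about 0.4 to 0.875 m from the base axis. Payload 4.4 kg.
Tool frame: the origin (TCP) lies at the centre of the arm's flange, where the gripper is bolted on; the fingertips stand 173 mm ahead of it and the grasp point (between the pads) lies 155 mm ahead of it; y points along the fingers, z is the direction in which the jaws open and shut, and the axes are right-handed (so a half turn about y gives the same grasp; the last joint's range is limited). The gripper opens to 85 mm and grips with 20 to 120 N. Pads are 22 mm wide; open, the fingers measure 114 mm over their backs; the gripper's body (76 mm by 85 mm) begins 54 mm behind the grasp point. The pads swing forward as they close: fully open they stand 13 mm farther back than shut.
Start: joints at [-3.77, 36.005, 2.206, 86.941, -1.547, 57.084, -1.146], TCP at [0.65, 0, 0.405] pointing down, gripper open.
Joint ranges: [-175.42, 175.42], [-21.48, 121.26], [-71.46, 75.88], [10.55, 141.38], [-63.04, 243.04], [13.31, 113.54], [-168.57, 168.57]. Speed limits (degrees/s): [147.25, 147.25, 180, 180, 180, 180, 180].

## Interface

Orientations are given as a 3x3 rotation matrix whose columns are the frame's x, y, z axes.
In Python, from cell import robot gives the robot as it stands. The module is installed in compiled form; this text tells all that it offers. Calls block until the motion is done:
- robot.goto(position, orientation): joint-space move of the TCP to a pose.
- robot.move_l(position, rot=None, feed=0.15): straight line of the TCP; rot=None keeps the orientation; feed is the mean speed in m/s.
- robot.set_joints(angles): joint-space move.
- robot.gripper_open() and robot.close(strength=None): open the fingers fully, or close them until they stop; strength is the grip in N (None keeps the last).
- robot.pause(seconds).
- robot.ik(position, orientation): joint angles nearest the present ones, or None.
- robot.grab_frame(name): name is "scene" or "side" or "wrist"; returns the picture (420x560x3 uint8, blue, green, red); there is no depth.
- robot.calibration(name): a dict with "fx", "fy", "cx", "cy" (pixels), "extrinsics" (4x4, takes a point from camera to world coordinates). Camera axes: x right, y down, z forward; pixel columns grow to the right and rows downward; lengths in m; the calibration is good to about 2 mm. A picture is of the moment at which its call begins: read the wrist's pose just before it. calibration takes no time and is no camera call; for the wrist camera it gives the pose at the moment of the call.
A pose or a line that the arm cannot do raises robot.IKError and nothing moves.
- robot.job_done(): hands the job in, once; it reports no verdict.
Readings, each from a call of its own:
- robot.get_time(): time.
- robot.get_qpos(): joint angles.
- robot.get_joint_velocities(): joint speeds.
- robot.get_tau(): joint torques, N m.
- robot.get_position(): TCP position.
- robot.get_ee_rot(): TCP orientation.
- robot.get_force(): force on the tool from outside, world axes, zero at the start.
- robot.get_moment(): the same for the moment, N m.
- robot.get_width(): finger opening in m.
Only numpy, scipy, OpenCV 4.12 (cv2) and the standard library are available. Lean on these libraries where they do the work, as an engineer would, in place of code of your own. Each camera call takes 0.05 s, during which the arm holds its last target.

## Working session

There is one attempt and no reset: what is moved stays moved. The work goes in short steps, each a Python script; the robot and the scene stay as the last script left them, time stands still between calls to the robot, and variables do not carry over. Pictures are saved under pics/ and viewed, and the job is handed in when it is done.

```bash
mkdir -p pics; python3 - <<'E'
from cell import robot
import cv2,numpy as np
np.set_printoptions(precision=4,suppress=True)
for n in ("scene","side","wrist"):
    c=robot.calibration(n); print(n,{k:c[k] for k in('fx','fy','cx','cy')}); print(np.array(c['extrinsics']))
    cv2.imwrite(f"pics/{n}0.png",robot.grab_frame(n))
print(robot.get_time(),robot.get_ee_rot(),robot.get_width())
E
```

```text
scene {'fx': 463.42071702698485, 'fy': 463.42071702698485, 'cx': 277.25436306634367, 'cy': 205.51110844583664}
[[-0.4861  0.7448 -0.4572  1.0624]
 [ 0.8739  0.4184 -0.2475  0.3511]
 [ 0.007  -0.5199 -0.8542  1.0372]
 [ 0.      0.      0.      1.    ]]
side {'fx': 393.00549764192465, 'fy': 393.00549764192465, 'cx': 281.5256710732148, 'cy': 208.90794166085115}
[[-0.6945 -0.5026  0.5148  0.0591]
 [-0.7192  0.5059 -0.4764  0.4985]
 [-0.021  -0.701  -0.7128  0.713 ]
 [ 0.      0.      0.      1.    ]]
wrist {'fx': 355.7695346241524, 'fy': 355.7695346241524, 'cx': 277.4026749616737, 'cy': 207.1867435511786}
[[ 1.      0.0012 -0.0024  0.6496]
 [ 0.0004 -0.9511 -0.3089  0.079 ]
 [-0.0026  0.3089 -0.9511  0.3736]
 [ 0.      0.      0.      1.    ]]
0.15 [[ 0.0001 -0.0014  1.    ]
 [-1.      0.      0.0001]
 [-0.     -1.     -0.0014]] 0.08567103984747242
```

View pics/scene0.png

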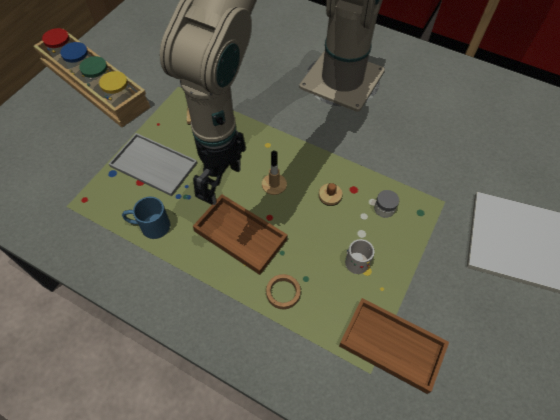

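View pics/side0.png

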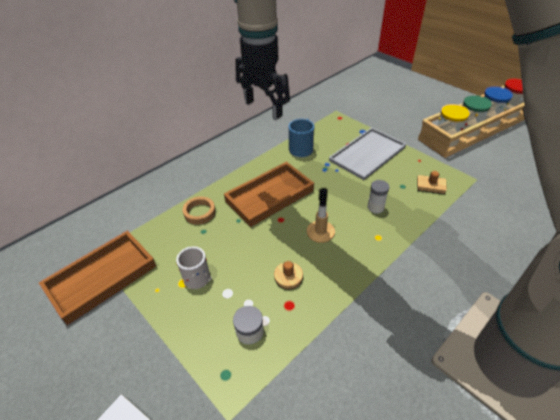

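View pics/wrist0.png

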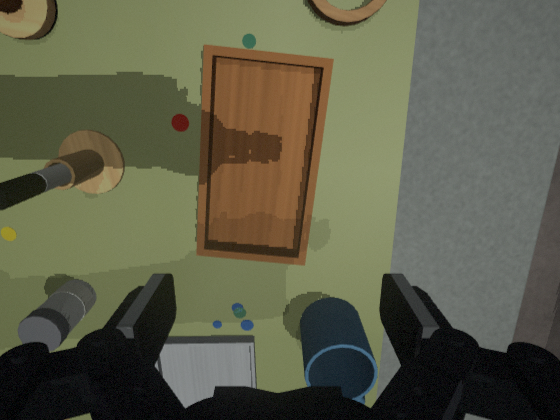

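```bash
cat > h.py <<'E'
import cv2,numpy as np
np.set_printoptions(precision=4,suppress=True)
def ray(c,u,v,z):
    E=np.array(c['extrinsics']);d=E[:3,:3]@np.array([(u-c['cx'])/c['fx'],(v-c['cy'])/c['fy'],1]);o=E[:3,3]
    return o+d*(z-o[2])/d[2]
def proj(c,P):
    E=np.array(c['extrinsics']);q=(np.atleast_2d(P)-E[:3,3])@E[:3,:3];return np.c_[c['fx']*q[:,0]/q[:,2]+c['cx'],c['fy']*q[:,1]/q[:,2]+c['cy']]
E
python3 - <<'E'
import cv2
a=cv2.imread('pics/side0.png');s=cv2.imread('pics/scene0.png')
cv2.imwrite('pics/side0a.png',cv2.resize(a[130:360,130:400],None,fx=2.6,fy=2.6,interpolation=2))
cv2.imwrite('pics/side0b.png',cv2.resize(a[90:260,220:480],None,fx=3,fy=3,interpolation=2))
cv2.imwrite('pics/scene0a.png',cv2.resize(s[140:310,100:420],None,fx=2.5,fy=2.5,interpolation=2))
E
```

```text
(no output)
```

View pics/side0a.png

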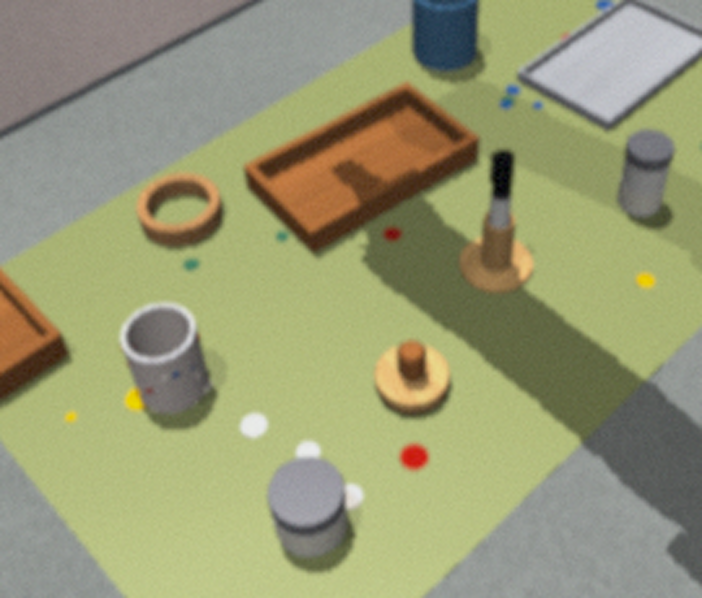

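View pics/side0b.png

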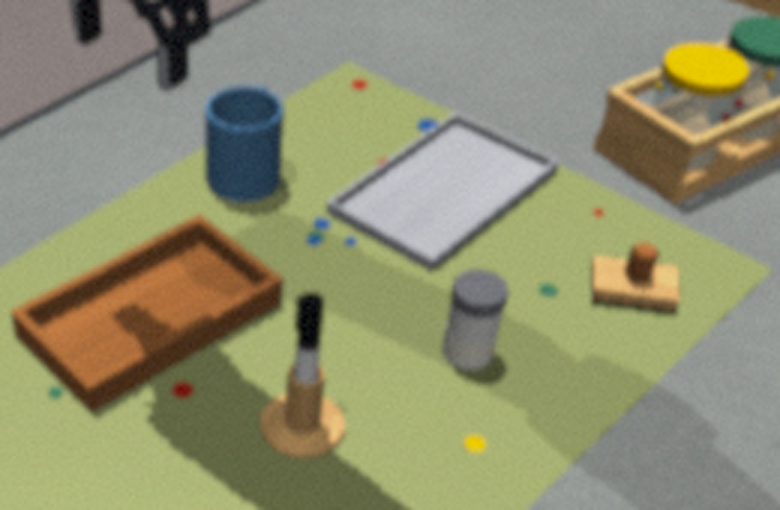

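View pics/scene0a.png

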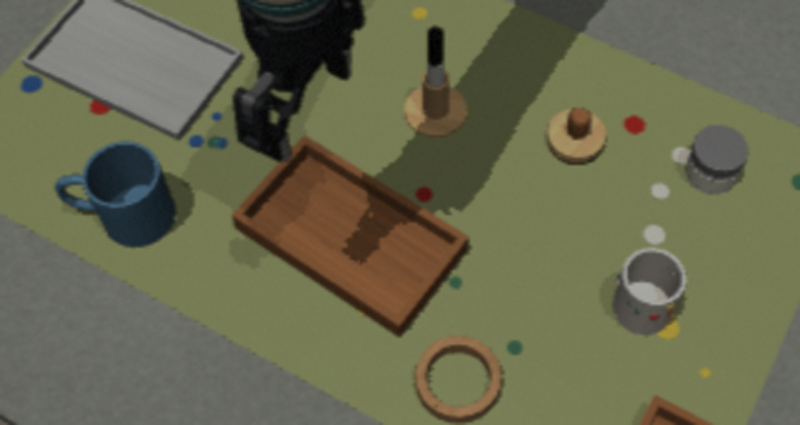

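```bash
python3 - <<'E'
from cell import robot
from h import *
C={n:robot.calibration(n) for n in('side','scene')}
S={'a':('side',2.6,130,130),'b':('side',3,220,90),'s':('scene',2.5,100,140)}
def w(k,x,y,z):
    n,s,ox,oy=S[k];return ray(C[n],(x+.5)/s-.5+ox,(y+.5)/s-.5+oy,z)[:2]
for nm,l in dict(squat=[('a',308,490,.05),('s',719,149,.05)],tall=[('b',480,288,.075)],round=[('a',412,349,.05),('s',579,115,.05)],
 rect=[('b',645,250,.05)],mark=[('b',310,300,.138),('s',436,33,.138)],foot=[('b',303,422,.006),('s',436,110,.006)],jar=[('a',159,331,.072),('s',653,277,.072)],mug=[('b',244,110,.085),('s',123,172,.085)],
 crate=[('b',15,318,.03),('b',200,220,.03),('b',281,282,.03),('b',95,397,.03),('s',467,240,.03),('s',400,325,.03),('s',235,215,.03),('s',305,142,.03)],
 tray=[('b',330,205,.014),('b',457,117,.014),('b',555,163,.014),('b',433,265,.014),('s',25,57,.014),('s',241,55,.014),('s',178,133,.014)]).items():
    print(nm,*[w(*p) for p in l])
E
```

```text
squat [0.3768 0.2974] [0.3822 0.2979]
tall [ 0.409  -0.1483]
round [0.4127 0.1571] [0.4142 0.157 ]
rect [ 0.3518 -0.3118]
mark [0.4528 0.011 ] [0.4535 0.0108]
foot [0.4517 0.0099] [0.4547 0.0117]
jar [0.5546 0.2978] [0.5574 0.2986]
mug [ 0.7086 -0.1869] [ 0.7103 -0.1882]
crate [0.6884 0.1109] [ 0.6705 -0.0905] [ 0.5599 -0.0801] [0.5718 0.1226] [0.5878 0.1211] [0.6975 0.1091] [ 0.6757 -0.0926] [ 0.5695 -0.0785]
tray [ 0.6129 -0.2066] [ 0.6158 -0.4083] [ 0.4994 -0.4109] [ 0.4904 -0.2058] [ 0.6187 -0.4111] [ 0.5008 -0.2074] [ 0.6175 -0.2074]
```

```bash
python3 - <<'E'
from cell import robot
from h import *
c=robot.calibration('wrist')
for n,u,v,z in [('cr',204,46,.03),('cr',332,60,.03),('cr',304,264,.03),('cr',197,255,.03),('foot',89,162,.006),('tallbase',75,298,0.0),('tallid',42,328,.075),('trayTR',254,337,.014)]:
    print(n,ray(c,u,v,z)[:2])
# IK reach test
R=np.array([[0,0,1],[-1,0,0],[0,-1,0.]])
for n,x,y in [('sq',.379,.298),('tall',.409,-.148),('rd',.4135,.157),('rc',.352,-.312),('mk',.453,.011),('jar',.556,.298),('c1',.632,.062),('c2',.624,-.038),('t1',.556,-.258),('t2',.556,-.358)]:
  for yaw in (0,90,-90):
    a=np.radians(yaw);Z=np.array([[np.cos(a),-np.sin(a),0],[np.sin(a),np.cos(a),0],[0,0,1]])
    print(n,yaw,[None if (q:=robot.ik([x,y,z],Z@R)) is None else np.round(q,0).astype(int).tolist() for z in(.2,.36)])
E
```

```text
cr [0.5838 0.1175]
cr [0.6977 0.106 ]
cr [ 0.6774 -0.0965]
cr [ 0.5635 -0.0861]
foot [0.4519 0.009 ]
tallbase [ 0.4048 -0.1578]
tallid [ 0.415  -0.1445]
trayTR [ 0.6207 -0.2025]
sq 0 [[-43, 43, 2, 122, -4, 15, -37], [-42, 26, 1, 116, -1, 38, -41]]
sq 90 [[-35, 43, -10, 122, 24, 17, 25], [-26, 27, -21, 116, 15, 40, 33]]
sq -90 [[-51, 44, 14, 122, -34, 18, -98], [-60, 28, 26, 116, -19, 39, -112]]
tall 0 [[29, 43, -19, 129, 52, 16, -36], [15, 23, 2, 123, -1, 34, 18]]
tall 90 [[29, 43, -19, 129, 52, 16, 54], [32, 24, -22, 122, 15, 36, 90]]
tall -90 [[1, 44, 23, 129, -62, 18, -12], [-2, 25, 25, 123, -18, 36, -55]]
rd 0 [[-35, 43, 16, 128, -49, 15, 24], [-26, 23, 2, 122, -1, 35, -23]]
rd 90 [[-11, 43, -19, 127, 50, 17, 16], [-9, 25, -22, 121, 15, 37, 50]]
rd -90 [[-40, 45, 23, 128, -59, 18, -55], [-43, 25, 26, 122, -18, 36, -95]]
rc 0 [[38, 43, 0, 124, 1, 14, 37], [36, 25, 3, 118, -2, 37, 40]]
rc 90 [[46, 43, -12, 123, 30, 16, 98], [53, 26, -21, 117, 15, 39, 113]]
rc -90 [[31, 43, 10, 124, -28, 15, -24], [21, 27, 25, 118, -18, 38, -33]]
mk 0 [[-13, 43, 13, 126, -38, 14, 33], [-6, 24, 2, 12
[... 500 characters left out ...]
 53, 67]]
c1 -90 [[-20, 52, 20, 98, -27, 36, -74], [-23, 40, 26, 93, -21, 52, -80]]
c2 0 [[0, 49, 1, 99, -2, 32, 2], [0, 37, 2, 94, -2, 49, 2]]
c2 90 [[11, 50, -17, 99, 23, 35, 70], [14, 38, -22, 93, 17, 52, 76]]
c2 -90 [[-10, 51, 19, 99, -27, 34, -65], [-14, 39, 26, 94, -20, 51, -71]]
t1 0 [[22, 49, 1, 101, -1, 30, 23], [21, 36, 2, 96, -1, 48, 24]]
t1 90 [[33, 50, -18, 101, 25, 34, 90], [36, 37, -22, 95, 17, 51, 97]]
t1 -90 [[13, 50, 16, 101, -23, 32, -47], [7, 38, 24, 96, -19, 50, -50]]
t2 0 [[30, 51, 1, 93, -1, 36, 31], [29, 40, 2, 88, -1, 53, 32]]
t2 90 [[42, 53, -20, 92, 25, 39, 100], [43, 41, -22, 87, 17, 55, 106]]
t2 -90 [[21, 53, 16, 93, -21, 37, -42], [17, 42, 24, 88, -19, 54, -43]]
```

```bash
cat >> h.py <<'E'
from cell import robot
R0=np.array([[0,0,1],[-1,0,0],[0,-1,0.]])
def RZ(d):
    a=np.radians(d);return np.array([[np.cos(a),-np.sin(a),0],[np.sin(a),np.cos(a),0],[0,0,1]])@R0
G=.155
def st(t=''):
    print(t,'t%.1f'%robot.get_time(),robot.get_position(),'w%.4f'%robot.get_width(),'F',robot.get_force())
def pic(n,cam='wrist'):
    c=robot.calibration(cam);f=robot.grab_frame(cam);cv2.imwrite(f'pics/{n}.png',f);np.save(f'pics/{n}.npy',dict(c),allow_pickle=True);return c,f
E
python3 - <<'E'
from h import *
robot.goto([.453,.035,.36],RZ(0)); robot.pause(.3); st()
pic('m1')
E
```

```text
t1.3 [0.4538 0.0349 0.3599] w0.0857 F [ 0.6176  0.4472 -0.4104]
```

View pics/m1.png

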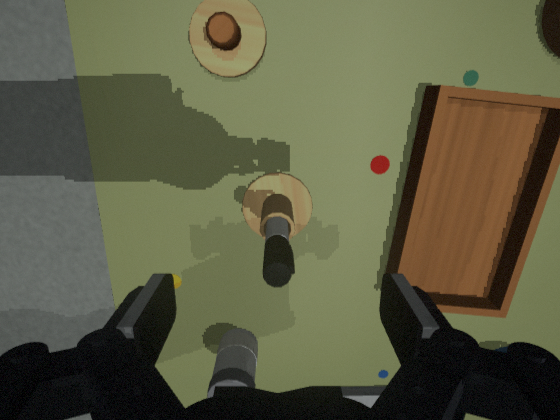

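```bash
python3 - <<'E'
from h import *
c=np.load('pics/m1.npy',allow_pickle=True).item()
print(ray(c,278.5,271,.138),ray(c,277.5,206,.006),'knob',ray(c,223,31,.05), 'disc',ray(c,228,37,.018))
for u,v in [(428,87),(560,103)]: print(ray(c,u,v,.03))
f=cv2.imread('pics/m1.png');cv2.imwrite('pics/m1z.png',cv2.resize(f[160:300,220:340],None,fx=4,fy=4,interpolation=2))
E
```

```text
[0.4544 0.0113 0.138 ] [0.4538 0.0099 0.006 ] knob [0.415  0.1549 0.05  ] disc [0.4143 0.1553 0.018 ]
[0.5739 0.1174 0.03  ]
[0.6822 0.1051 0.03  ]
```

View pics/m1z.png

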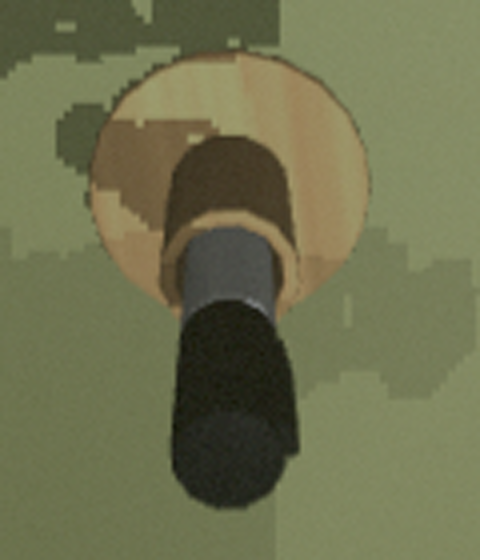

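```bash
python3 - <<'E'
from h import *
R=RZ(-75)
robot.goto([.454,.011,.34],R); st()
robot.move_l([.454,.011,G+.105],R,feed=.1); st('down')
robot.close(20); robot.pause(.3); st('closed'); print(robot.get_moment())
pic('m2','side')
f=cv2.imread('pics/m2.png');cv2.imwrite('pics/m2z.png',cv2.resize(f[100:270,230:420],None,fx=3.5,fy=3.5,interpolation=2))
E
```

```text
t2.2 [0.4541 0.0112 0.34  ] w0.0852 F [-0.6636  0.458  -0.6395]
down t3.2 [0.4542 0.0109 0.2604] w0.0857 F [-0.0572  0.3635  0.6171]
closed t4.1 [0.4541 0.0109 0.2601] w0.0172 F [ 0.9813 -0.5293  2.1665]
[-0.0028  0.0148  0.0252]
```

View pics/m2z.png

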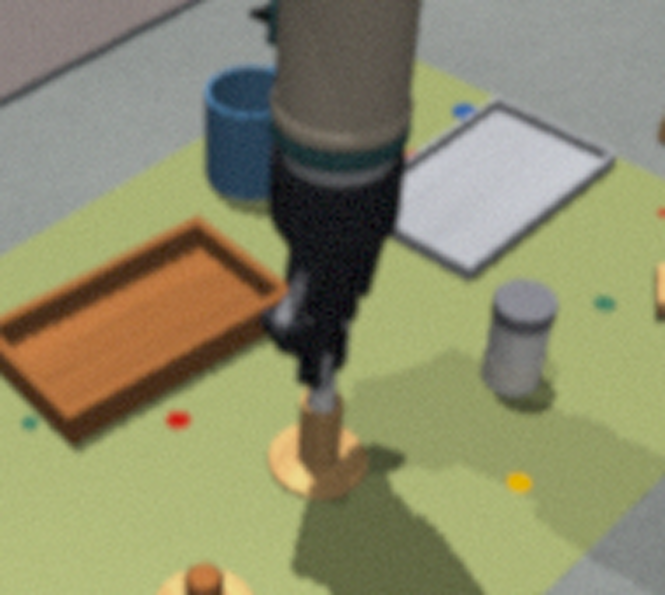

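Gripped (width ≈ 18 mm), stand upright at its place, forces small. Pulling straight up slowly.

```bash
python3 - <<'E'
from h import *
robot.move_l([.4541,.0109,G+.105+.02],None,feed=.03); st('l1')
pic('m3','side')
robot.move_l([.4541,.0109,G+.105+.1],None,feed=.06); st('l2')
pic('m4','side')
a=[cv2.resize(cv2.imread(f'pics/m{i}.png')[100:270,230:420],None,fx=2.1,fy=2.1,interpolation=2) for i in(3,4)]
cv2.imwrite('pics/m34.png',np.hstack(a))
E
```

```text
l1 t5.0 [0.4541 0.011  0.28  ] w0.0175 F [ 0.1833 -0.001   0.0603]
l2 t6.5 [0.454  0.0109 0.3597] w0.0176 F [ 0.6422  0.4012 -0.9619]
```

View pics/m34.png

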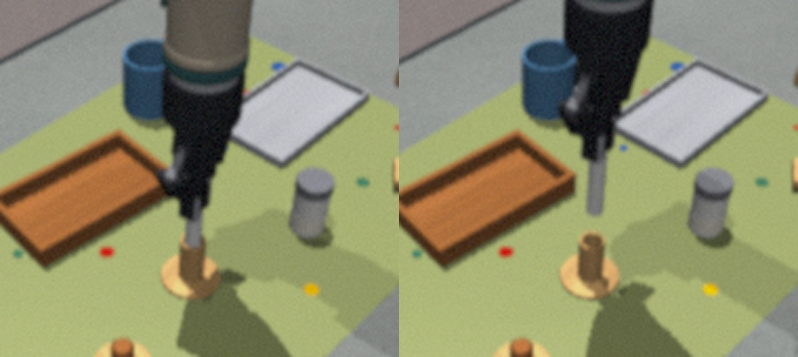

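```bash
python3 - <<'E'
from h import *
R=RZ(-75)
robot.move_l([.454,.011,.375],R,feed=.1)
robot.goto([.556,.298,.375],R); robot.pause(.2); st()
pic('j1','side'); pic('j1s','scene')
a=cv2.resize(cv2.imread('pics/j1.png')[150:320,110:300],None,fx=2.1,fy=2.1,interpolation=2)
b=cv2.resize(cv2.imread('pics/j1s.png')[150:320,280:470],None,fx=2.1,fy=2.1,interpolation=2)
cv2.imwrite('pics/j1z.png',np.hstack([a,b]))
E
```

```text
t8.2 [0.5564 0.2961 0.3754] w0.0175 F [-0.5136 -0.3805 -0.8166]
```

View pics/j1z.png

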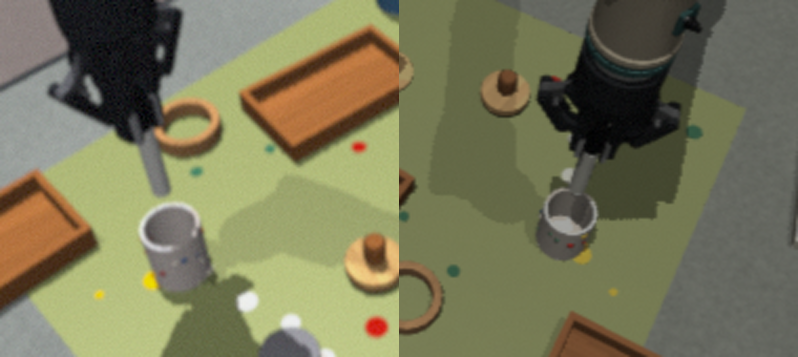

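```bash
python3 - <<'E'
from h import *
c=robot.calibration('side');d=robot.calibration('scene')
print(ray(c,162/2.1+110,190/2.1+150,.123),ray(d,179/2.1+280,190/2.1+150-.5,.123), ray(c,170/2.1+110,230/2.1+150,.072),ray(d,(571)/2.1-190+280,(213)/2.1+150,.072))
print(ray(d,(580-399)/2.1+280,190/2.1+150,.123),ray(d,(571-399)/2.1+280,213/2.1+150,.072))
E
```

```text
[0.5542 0.2954 0.123 ] [0.5557 0.2994 0.123 ] [0.549  0.3014 0.072 ] [0.5584 0.3016 0.072 ]
[0.5558 0.3017 0.123 ] [0.5584 0.3016 0.072 ]
```

```bash
python3 - <<'E'
from h import *
robot.move_l([.5555,.298,.28],None,feed=.1); st()
z=.28
while z>.252:
    z-=.004; robot.move_l([.5555,.298,z],None,feed=.03)
    F=robot.get_force(); 
    if z<.27: print(round(z,3),F, robot.get_position()[2])
    if z<.268 and F[2]>3: break
    if z<.2605 and F[2]>1.8: break
st()
pic('j2','side'); pic('j2s','scene')
a=cv2.resize(cv2.imread('pics/j2.png')[150:320,110:300],None,fx=2.1,fy=2.1,interpolation=2)
b=cv2.resize(cv2.imread('pics/j2s.png')[150:320,280:470],None,fx=2.1,fy=2.1,interpolation=2)
cv2.imwrite('pics/j2z.png',np.hstack([a,b]))
E
```

```text
t9.4 [0.5559 0.2981 0.2807] w0.0175 F [ 0.066  -0.0689  0.8144]
0.268 [ 0.5506 -0.2454 -0.5791] 0.2676937335011376
0.264 [ 0.1714 -1.1262 -1.0912] 0.26370253521097853
0.26 [ 0.1148 -0.078  -0.4046] 0.25976840544699137
0.256 [-0.8863 -0.6314  8.3488] 0.25757075967053283
 t11.1 [0.5564 0.2979 0.2576] w0.0172 F [-0.8863 -0.6314  8.3488]
```

View pics/j2z.png

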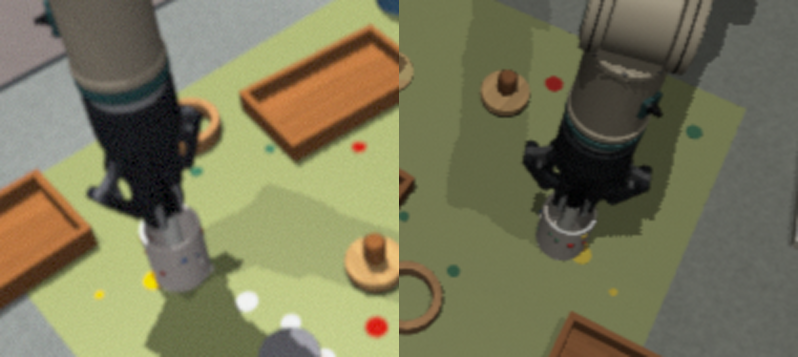

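```bash
python3 - <<'E'
from h import *
robot.move_l([.556,.298,.2585],None,feed=.03)
robot.gripper_open(); robot.pause(.3); st()
robot.move_l([.556,.298,.40],None,feed=.12); st()
robot.goto([.38,.27,.36],RZ(0)); robot.pause(.2)
pic('q1'); st()
pic('q1s','scene');
b=cv2.resize(cv2.imread('pics/q1s.png')[150:320,280:470],None,fx=2.1,fy=2.1,interpolation=2)
cv2.imwrite('pics/q1z.png',b)
E
```

```text
t12.4 [0.556  0.298  0.2585] w0.0853 F [-0.821  -0.993   0.7358]
 t13.8 [0.5557 0.298  0.3991] w0.0850 F [-1.2354  0.1491 -0.7327]
 t14.9 [0.3807 0.2701 0.3599] w0.0853 F [ 0.068  -1.0206  0.0606]
```

View pics/q1.png

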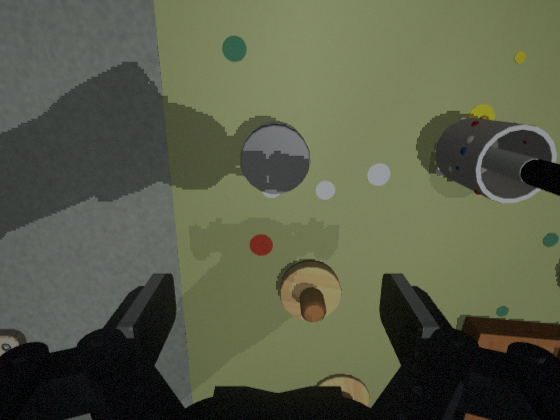

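View pics/q1z.png

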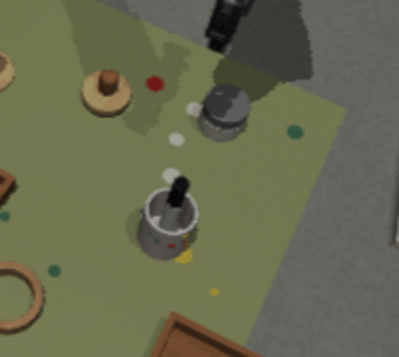

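```bash
cat >> h.py <<'E'
def pick(x,y,h,yaw,strength=30,lift=.2,hover=.12):
    R=RZ(yaw)
    robot.goto([x,y,G+h+hover],R)
    robot.move_l([x,y,G+h],R,feed=.1); st('down')
    robot.close(strength); robot.pause(.2); st('closed')
    robot.move_l([x,y,G+h+lift],R,feed=.15); st('up')
def place(x,y,h,yaw,floor,hover=.1,out=.13,fmax=3):
    R=RZ(yaw)
    robot.goto([x,y,G+h+floor+hover],R); robot.pause(.2)
    robot.move_l([x,y,G+h+floor+.008],R,feed=.1); robot.pause(.2)
    F0=robot.get_force()[2]
    for k in range(1,9):
        z=G+h+floor+.008-.0015*k
        robot.move_l([x,y,z],R,feed=.02); f=robot.get_force()[2]
        if f-F0>fmax: break
    st('set %d dF%.1f'%(k,f-F0))
    robot.gripper_open(); robot.pause(.2); st('open')
    robot.move_l([x,y,G+h+floor+out],R,feed=.12)
E
python3 - <<'E'
from h import *
c=np.load('pics/q1.npy',allow_pickle=True).item()
p=ray(c,275,158,.05);print(p,ray(c,313,312,.05), 'jar',ray(c,516,163,.072))
pick(.3795,.2975,.044,0)
pic('q2','side')
E
```

```text
[0.379  0.2993 0.05  ] [0.4133 0.1577 0.05  ] jar [0.5556 0.2993 0.072 ]
down t16.6 [0.3797 0.2976 0.1995] w0.0851 F [ 0.3427 -0.2199  0.0861]
closed t17.2 [0.3795 0.2976 0.1996] w0.0548 F [-1.2434 -0.1072  5.0842]
up t18.7 [0.3792 0.2973 0.3983] w0.0546 F [-0.4523  0.511  -0.6769]
```

View pics/q2.png

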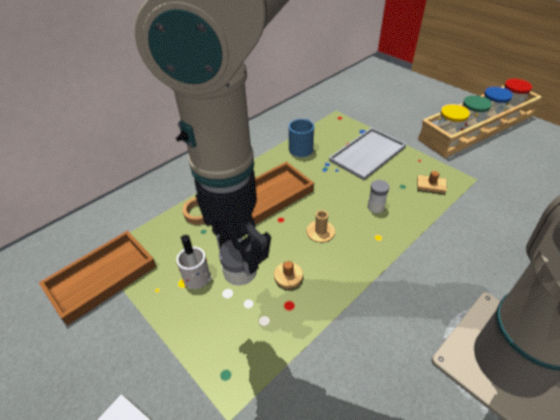

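```bash
python3 - <<'E'
from h import *
place(.633,.058,.044,-5.5,.008)
robot.goto([.41,-.12,.40],RZ(0)); robot.pause(.2);pic('t1');pic('t1s','scene'); st()
E
```

```text
set 5 dF3.0 t22.8 [0.6332 0.058  0.2077] w0.0551 F [-0.9111  0.6543  1.527 ]
open t23.5 [0.633  0.058  0.2075] w0.0855 F [-0.5029  0.0853  0.5906]
 t26.1 [ 0.4106 -0.1196  0.3997] w0.0856 F [ 0.1919 -0.0918  0.1912]
```

View pics/t1.png

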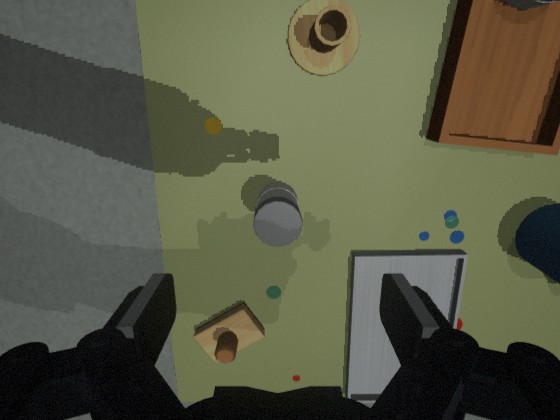

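View pics/t1s.png

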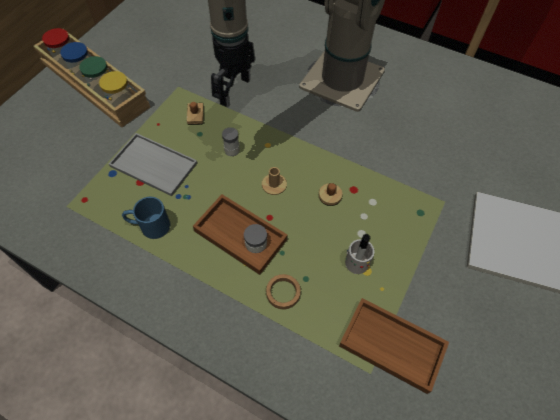

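```bash
python3 - <<'E'
from h import *
c=np.load('pics/t1.npy',allow_pickle=True).item();s=robot.calibration('scene')
p=ray(c,277,224,.075);q=ray(s,231,134,.075);print(p,q,'rect',ray(c,226,351,.05),ray(s,194,105,.05),'tray',ray(c,352,254,.014),ray(c,465,252,.014))
print('sq',ray(s,256,233,.058))
x,y=(p+q)[:2]/2
assert abs(x-.41)<.01 and abs(y+.15)<.012
pick(x,y,.055,0)
place(.6247,-.032,.055,-5.5,.008)
robot.goto([.4135,.13,.36],RZ(0)); robot.pause(.2);pic('r1');pic('r1s','scene'); st()
E
```

```text
[ 0.4103 -0.1516  0.075 ] [ 0.412  -0.1448  0.075 ] rect [ 0.3551 -0.3085  0.05  ] [ 0.356  -0.3072  0.05  ] tray [ 0.4925 -0.2096  0.014 ] [ 0.616  -0.2068  0.014 ]
sq [0.6302 0.0605 0.058 ]Traceback (most recent call last):
  File "<stdin>", line 7, in <module>
  File "h.py", line 20, in pick
    robot.move_l([x,y,G+h],R,feed=.1); st('down')
    ~~~~~~~~~~~~^^^^^^^^^^^^^^^^^^^^^
cell.IKError: the arm cannot follow that straight line within its joint ranges
```

```bash
python3 - <<'E'
from h import *
st()
pick(.411,-.1485,.055,90)
place(.6247,-.032,.055,-5.5,.008)
robot.goto([.4135,.13,.36],RZ(0)); robot.pause(.2);pic('r1');pic('r1s','scene'); st()
E
```

```text
t26.5 [ 0.411  -0.1481  0.3297] w0.0852 F [ 0.108  -0.3913  1.0948]Traceback (most recent call last):
  File "<stdin>", line 3, in <module>
  File "h.py", line 20, in pick
    robot.move_l([x,y,G+h],R,feed=.1); st('down')
    ~~~~~~~~~~~~^^^^^^^^^^^^^^^^^^^^^
cell.IKError: the arm cannot follow that straight line within its joint ranges
```

```bash
python3 - <<'E'
from h import *
print(np.round(robot.get_qpos(),1))
for yaw in(-110,-90,-60,-45,-20,0,20,45,60,90,110):
  print(yaw,[None if (q:=robot.ik([.411,-.1485,z],RZ(yaw))) is None else np.round(q,0).astype(int).tolist() for z in(.33,.27,.23,.21)])
E
```

```text
[ 30.   26.9 -19.1 123.7  16.5  31.7  88.6]
-110 [[-24, 43, 66, 125, -55, 49, -33], [-12, 41, 44, 128, -56, 34, -35], [-6, 43, 33, 129, -60, 26, -33], [1, 43, 23, 129, -57, 18, -37]]
-90 [[30, 27, -19, 124, 17, 32, 89], [-12, 41, 44, 128, -56, 34, -15], [-6, 43, 33, 129, -60, 26, -13], [1, 43, 23, 129, -57, 18, -17]]
-60 [[-1, 28, 24, 125, -22, 31, -20], [3, 34, 19, 127, -29, 22, -14], [7, 39, 13, 128, -32, 16, -11], [1, 43, 23, 129, -57, 18, 13]]
-45 [[2, 27, 20, 124, -18, 31, -10], [6, 34, 15, 127, -23, 21, -5], [9, 39, 10, 128, -26, 15, -3], [1, 43, 23, 129, -57, 18, 28]]
-20 [[7, 27, 13, 124, -11, 30, 8], [10, 33, 9, 127, -15, 21, 11], [12, 38, 6, 128, -16, 14, 12], [8, 41, 12, 129, -38, 13, 34]]
0 [[11, 26, 7, 124, -6, 30, 23], [13, 33, 5, 127, -8, 20, 24], [14, 38, 3, 128, -8, 14, 24], [8, 41, 12, 129, -38, 13, 54]]
20 [[15, 26, 1, 124, -1, 30, 37], [16, 33, 0, 127, 0, 20, 37], [16, 38, 0, 128, 1, 14, 35], [24, 41, -11, 128, 32, 14, 4]]
45 [[21, 26, -6, 124, 5, 30, 55], [20, 33, -5, 127, 8, 21, 53], [19, 38, -5, 128, 11, 14, 50], [8, 41, 12, 129, -38, 13, 99]]
60 [[24, 26, -10, 124, 9, 30, 66], [22, 33, -8, 127, 13, 21, 63], [21, 38, -6, 128, 16, 15, 60], [8, 41, 12, 129, -38, 13, 114]]
90 [[30, 27, -19, 124, 17, 32, 89], [26, 33, -14, 127, 21, 22, 84], [24, 38, -11, 128, 25, 16, 81], [29, 41, -19, 128, 47, 17, 59]]
110 [[34, 28, -25, 124, 21, 33, 104], [29, 34, -19, 126, 27, 23, 98], [26, 38, -14, 128, 31, 17, 95], [24, 41, -12, 128, 33, 14, 93]]
```

```bash
python3 - <<'E'
from h import *
R=RZ(110);x,y=.411,-.1485
robot.goto([x,y,.33],R)
for z in(.27,.24,.23,.222,.217):
    try: robot.move_l([x,y,z],R,feed=.1)
    except robot.IKError as e: print('fail',z,e);break
st();print(np.round(robot.get_qpos(),1))
E
```

```text
t29.9 [ 0.411  -0.1485  0.217 ] w0.0858 F [-0.072  -0.644  -0.2762]
[ 25.   39.9 -12.9 128.1  33.4  15.1  92.6]
```

```bash
python3 - <<'E'
from h import *
x,y=.411,-.1485
robot.close(30); robot.pause(.2); st('closed')
robot.move_l([x,y,.27],None,feed=.1);robot.move_l([x,y,.36],None,feed=.12); st('up')
place(.6247,-.032,.062,-5.5,.008)
robot.goto([.4135,.13,.36],RZ(0)); robot.pause(.2);pic('r1');pic('r1s','scene'); st()
E
```

```text
closed t30.5 [ 0.4111 -0.1486  0.2172] w0.0433 F [-0.6807 -0.2899  5.6893]
up t32.1 [ 0.4106 -0.1485  0.3594] w0.0432 F [ 0.5277  0.7782 -2.3999]
set 6 dF9.3 t36.7 [ 0.6247 -0.032   0.2253] w0.0430 F [-3.4183 -0.369   8.279 ]
open t37.4 [ 0.6247 -0.032   0.2239] w0.0855 F [ 0.1654  0.0324 -0.0459]
 t40.0 [0.4141 0.1295 0.3599] w0.0854 F [ 0.916  -0.5994 -0.4341]
```

View pics/r1.png

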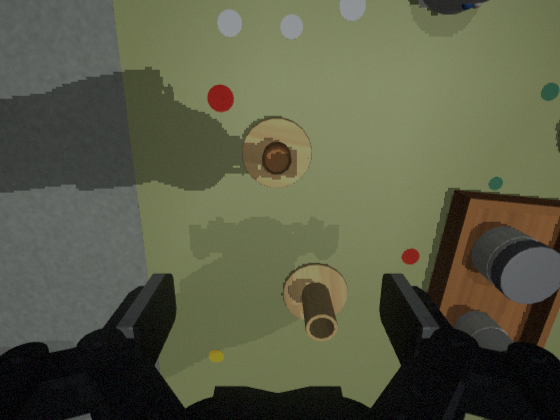

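View pics/r1s.png

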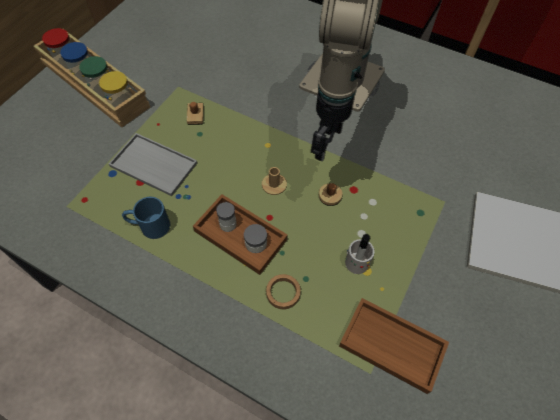

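```bash
python3 - <<'E'
from h import *
c=np.load('pics/r1.npy',allow_pickle=True).item();s=robot.calibration('scene')
print(ray(c,277,157,.05),ray(s,332,186,.05))
for x,y in((.414,.156),):
  for yaw in(-130,-110,-90,-45,-20,0,20,45,90,110,130,150):
    print(yaw,[None if (q:=robot.ik([x,y,z],RZ(yaw))) is None else np.round(q,0).astype(int).tolist() for z in(.33,.25,.22,.205,.196)])
E
```

```text
[0.4142 0.1592 0.05  ] [0.4141 0.1589 0.05  ]
-130 [[-52, 32, 40, 124, -36, 36, -116], [-44, 39, 29, 127, -48, 25, -106], [-40, 42, 23, 128, -52, 20, -102], [-38, 43, 20, 128, -54, 17, -100], [-37, 44, 19, 128, -55, 16, -99]]
-110 [[-48, 30, 35, 124, -31, 34, -101], [-41, 38, 24, 127, -41, 22, -92], [-37, 41, 19, 128, -45, 18, -89], [-35, 43, 16, 128, -47, 15, -87], [-35, 44, 15, 128, -50, 14, -85]]
-90 [[-45, 29, 29, 124, -26, 33, -86], [-37, 37, 19, 127, -35, 21, -79], [-34, 40, 15, 128, -37, 16, -77], [-33, 42, 13, 128, -40, 14, -74], [-34, 44, 14, 128, -47, 13, -67]]
-45 [[-36, 27, 16, 124, -15, 31, -54], [-31, 36, 9, 127, -18, 18, -51], [-29, 40, 7, 128, -19, 14, -50], [-33, 42, 12, 128, -39, 13, -31], [-39, 45, 23, 128, -61, 18, -8]]
-20 [[-31, 27, 10, 124, -9, 30, -35], [-28, 36, 6, 127, -11, 18, -33], [-27, 40, 4, 128, -12, 13, -32], [-33, 42, 12, 128, -39, 13, -6], [-39, 45, 23, 128, -61, 18, 17]]
0 [[-28, 27, 5, 123, -4, 30, -20], [-26, 36, 3, 127, -6, 18, -18], [-19, 39, -8, 127, 22, 14, -46], [-33, 42, 12, 128, -39, 13, 14], [-39, 45, 23, 128, -61, 18, 37]]
20 [[-24, 26, 
[... 288 characters left out ...]
 43, -19, 128, 51, 17, -30]]
90 [[-10, 27, -19, 123, 17, 32, 48], [-15, 36, -13, 126, 23, 20, 43], [-18, 40, -10, 127, 25, 15, 41], [-17, 41, -11, 128, 32, 13, 34], [-11, 43, -19, 128, 51, 17, 15]]
110 [[-6, 28, -25, 123, 21, 33, 63], [-12, 36, -17, 126, 30, 21, 56], [-15, 40, -13, 127, 32, 16, 53], [-16, 42, -12, 128, 35, 14, 51], [-15, 43, -13, 128, 41, 14, 45]]
130 [[-3, 29, -30, 123, 26, 35, 79], [-9, 37, -22, 126, 36, 23, 70], [-12, 40, -17, 127, 39, 18, 67], [-14, 42, -15, 127, 41, 15, 65], [-15, 43, -14, 128, 43, 14, 63]]
150 [[1, 30, -36, 123, 30, 36, 94], [-5, 38, -27, 126, 42, 25, 83], [-9, 41, -22, 127, 46, 20, 80], [-11, 42, -19, 127, 48, 18, 78], [-12, 43, -18, 128, 49, 16, 77]]
```

```bash
python3 - <<'E'
from h import *
R=RZ(130);x,y=.414,.158
robot.goto([x,y,.33],R)
for z in(.25,.225,.21,.2,.1965): robot.move_l([x,y,z],R,feed=.1)
st('down')
robot.close(30); robot.pause(.2); st('closed')
robot.move_l([x,y,.25],None,feed=.1);robot.move_l([x,y,.36],None,feed=.12); st('up')
pic('r2','side')
E
```

```text
down t43.6 [0.414  0.158  0.1969] w0.0854 F [-0.2843  0.4093 -0.5396]
closed t44.4 [0.414  0.158  0.1967] w0.0230 F [ 0.714  -0.2019  5.3974]
up t46.1 [0.4137 0.1578 0.3594] w0.0227 F [-1.1097  0.0439 -0.8417]
```

View pics/r2.png

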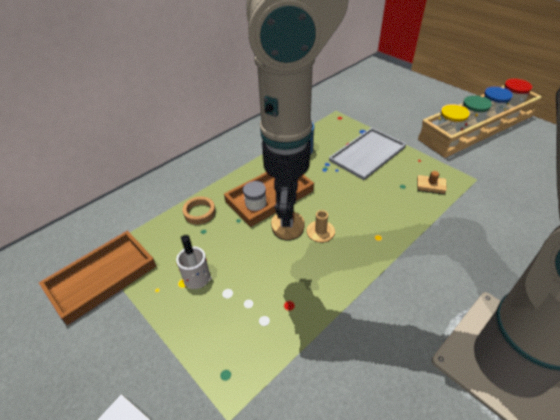

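```bash
python3 - <<'E'
from h import *
place(.555,-.257,.0415,0,.004,hover=.15,out=.16)
robot.goto([.37,-.28,.36],RZ(0)); robot.pause(.2);pic('e1');pic('e1s','side'); st()
E
```

```text
set 6 dF9.7 t51.2 [ 0.555  -0.257   0.2007] w0.0230 F [-2.0513  1.2896  9.0625]
open t52.1 [ 0.555  -0.257   0.1995] w0.0858 F [ 0.8632 -0.4943 -1.359 ]
 t54.6 [ 0.371  -0.2798  0.3598] w0.0856 F [-0.0424  0.3345  0.0597]
```

View pics/e1.png

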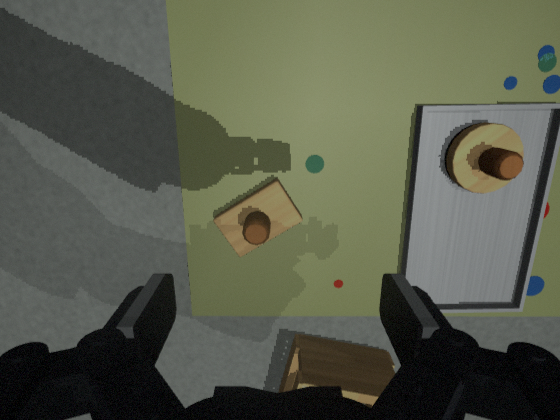

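View pics/e1s.png

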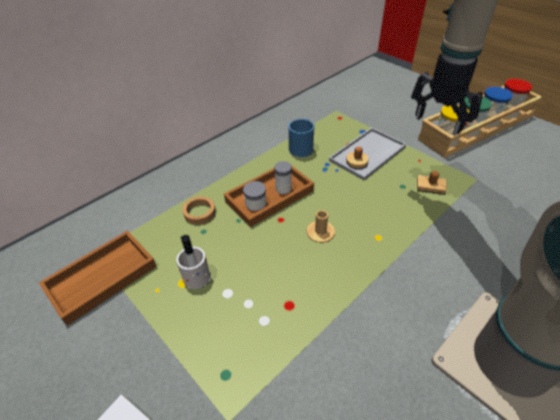

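```bash
python3 - <<'E'
from h import *
c=np.load('pics/e1.npy',allow_pickle=True).item()
print(ray(c,257,238,.05),[ray(c,u,v,.018)[:2] for u,v in((214,217),(277,180),(302,217),(238,255))],'tray',[ray(c,u,v,.014)[:2] for u,v in((417,105),(560,104),(402,308),(520,310))],'box',ray(c,283,332,.06))
for yaw in(-60,-30,0,30,60):
    print(yaw,[None if (q:=robot.ik([.355,-.309,z],RZ(yaw))) is None else np.round(q,0).astype(int).tolist() for z in(.33,.25,.22,.205,.196)])
for yaw in(-90,-60,-30,0,): print(yaw,[None if (q:=robot.ik([.555,-.355,z],RZ(yaw))) is None else np.round(q,0).astype(int).tolist() for z in(.33,.2)])
E
```

```text
[ 0.3543 -0.3192  0.05  ] [array([ 0.3127, -0.3118]), array([ 0.3712, -0.2764]), array([ 0.3945, -0.3116]), array([ 0.3338, -0.3505])] tray [array([ 0.4905, -0.2114]), array([ 0.6123, -0.2103]), array([ 0.4998, -0.4119]), array([ 0.6216, -0.414 ])] box [ 0.3769 -0.4064  0.06  ]
-60 [[28, 29, 14, 120, -12, 33, -10], [32, 37, 8, 123, -14, 21, -9], [34, 40, 6, 123, -13, 17, -9], [34, 42, 5, 124, -13, 15, -9], [34, 43, 5, 124, -15, 14, -8]]
-30 [[33, 28, 6, 119, -5, 32, 13], [35, 37, 3, 123, -6, 21, 13], [36, 40, 2, 123, -5, 16, 13], [36, 42, 2, 124, -5, 14, 13], [29, 44, 13, 124, -34, 15, 42]]
0 [[39, 28, -2, 119, 2, 33, 36], [39, 37, -1, 122, 2, 21, 35], [38, 40, -1, 123, 2, 17, 35], [38, 42, -1, 123, 3, 15, 35], [38, 43, -1, 124, 3, 13, 35]]
30 [[44, 28, -10, 119, 8, 33, 59], [42, 37, -6, 122, 10, 21, 57], [41, 40, -5, 123, 10, 17, 57], [40, 42, -4, 123, 11, 15, 57], [40, 43, -4, 124, 11, 14, 57]]
60 [[50, 29, -18, 119, 15, 34, 82], [46, 37, -12, 122, 19, 22, 78], [44, 40, -9, 123, 20, 18, 78], [43, 42, -8, 123, 20, 16, 78], [43, 43, -7, 123, 20, 14, 77]]
-90 [[17, 43, 24, 90, -21, 51, -42], [19, 53, 20, 94, -26, 38, -38]]
-60 [[21, 42, 15, 90, -13, 50, -18], [24, 52, 11, 93, -15, 36, -17]]
-30 [[26, 42, 7, 90, -6, 49, 5], [28, 51, 4, 93, -6, 36, 5]]
0 [[31, 41, -2, 89, 1, 49, 29], [31, 51, -2, 93, 2, 36, 28]]
```

```bash
python3 - <<'E'
from h import *
R=RZ(30);x,y=.354,-.313
robot.goto([x,y,.33],R)
for z in(.25,.22,.205,.1965): robot.move_l([x,y,z],R,feed=.1)
st('down')
robot.close(30); robot.pause(.2); st('closed')
robot.move_l([x,y,.25],None,feed=.1);robot.move_l([x,y,.36],None,feed=.12); st('up')
place(.556,-.36,.0415,0,.004,hover=.15,out=.16)
robot.goto([.5,.1,.42],RZ(0)); robot.pause(.3);pic('f1','side');pic('f1s','scene');pic('f1w'); st()
E
```

```text
down t57.1 [ 0.3539 -0.313   0.1967] w0.0853 F [-0.8302 -1.1545  0.4897]
closed t57.9 [ 0.3539 -0.3131  0.1968] w0.0230 F [-2.1287  0.6309  5.8153]
up t59.7 [ 0.3537 -0.3128  0.3593] w0.0229 F [-0.6622 -0.3689 -1.2662]
set 6 dF8.8 t64.0 [ 0.556  -0.36    0.2008] w0.0229 F [-2.5847  0.5339  7.6005]
open t64.8 [ 0.556  -0.36    0.1995] w0.0852 F [0.1123 0.1787 0.8649]
 t68.5 [0.5001 0.0998 0.4199] w0.0855 F [-0.8192  1.0174  0.2033]
```

View pics/f1.png

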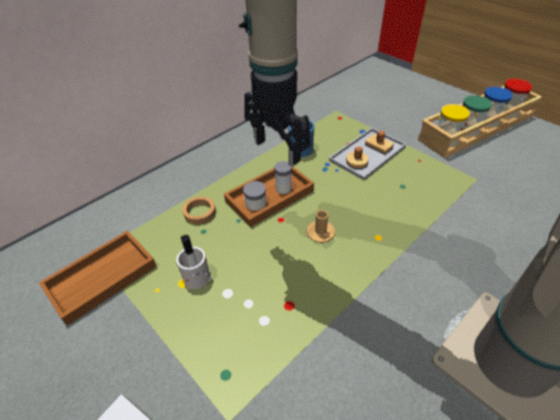

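View pics/f1s.png

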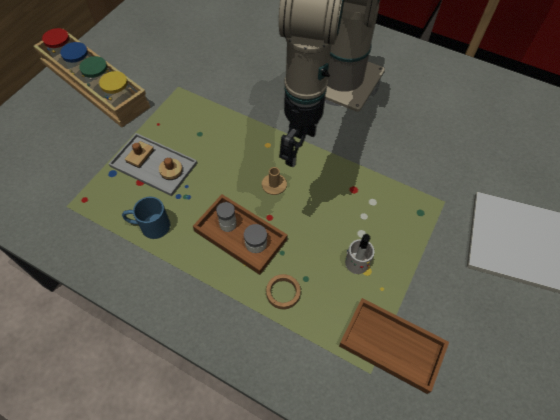

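```bash
python3 - <<'E'
import cv2,numpy as np
s=cv2.imread('pics/f1s.png');a=cv2.imread('pics/f1.png')
z=lambda i,x,y:cv2.resize(i[y:y+80,x:x+105],None,fx=3.7,fy=3.7,interpolation=2)
cv2.imwrite('pics/f1z.png',np.vstack([np.hstack([z(s,100,125),z(a,315,115)]),np.hstack([z(s,190,190),z(a,220,150)])]))
E
```

```text
(no output)
```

View pics/f1z.png

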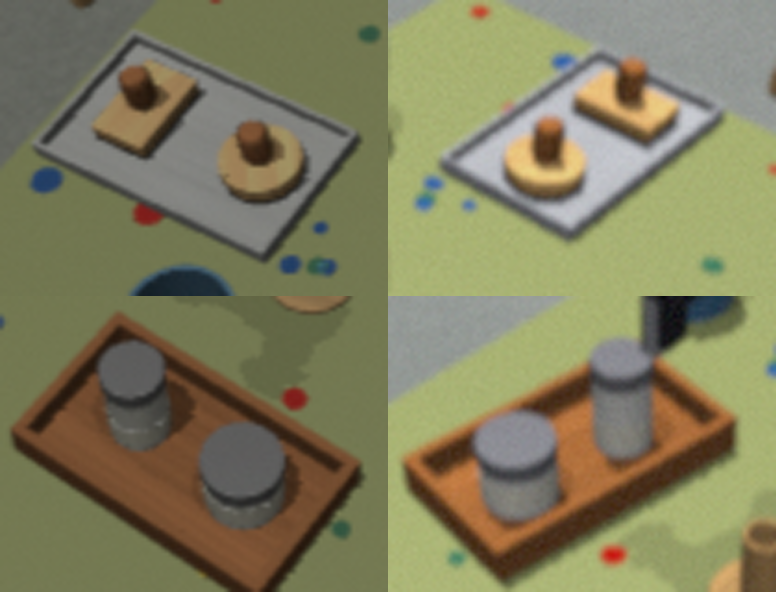

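```bash
python3 - <<'E'
from h import *
print(np.abs(robot.get_joint_velocities()).max()); robot.job_done(); print(robot.get_time())
E
```

```text
0.1743147232689939
the job is handed in; nothing more can be done
the job is handed in; nothing more can be done
```

The table is cleared and the job was handed in at about 69 s of the 144 s allowed; the interface reports no verdict.

- **Marker:** I pulled it straight up out of its stand with a 20 N grip and lowered it until it touched the jar floor. It is cap up and leans on the jar's rim.
- **Pots:** Both stand upright on the floor of the crate nearest the robot, clear of the walls and of each other.
- **Stamps:** Both lie flat, knob up, in the tray, inside its walls.
- **Left alone:** By eye, the marker stand and the blue mug are where they started in the last side and overhead pictures. I did not re-measure them.
- **Robot at the end:** The gripper was open at z = 0.42 m, touching nothing.

**Problems along the way:**
- The straight descent onto the tall pot was refused twice because of joint ranges. I turned the gripper to another angle, which worked, and used an angle chosen the same way for the round stamp.
- The cameras differed by 2–10 mm on some points. The crate corners were the worst, so I averaged them.
- For the squat pot, the contact reading at set-down was only just above noise. Its height was within 1 mm of the expected value, and the pictures show it resting on the crate floor.

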